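Close the end of a gel casting tray with its swing-in dam

TASK

Close the open end of the clear gel tray so that a gel can be poured. Set the white dam bar on the stand's grey plate, swung out like an open gate, and slide its notched end in behind the black-headed post until you feel the notch's shoulder come up against it (the post may be clamped anywhere along its slot); keeping it there, swing the dam in about the post, under the sprung yellow roller, until it clicks home with its red gasket flat across the tray's mouth. Ease it: do not bear hard on the post or the brittle acrylic tray, and leave everything else on the bench where it is.

Things in the scene. Friction and masses are not known exactly. Their poses are not given: they have to be found in the camera images.
- dam: Loose white bar with a red gasket face and a dark grip band on its half-round top, 202 long x 16 thick x 36 high (sides flat up to 28), about 0.14 kg, standing on its long edge. Origin on its underside, mid-thickness; +x to the notched end, +y out of the plain outer face (y = 8), -y out of the gasket face. Full thickness from x = -98 to 82; the far end is half-round, radius 8, centred at x = -98.
- dam_notch (a point): Point (87, 5, 0) in the dam's frame: where the post's axis passes when the notch hugs the post. Notch: from x = 82 to the bar's end at x = 96 the outer half of the thickness is cut away, leaving a tongue from y = -8 to 0, 32 high; a flat shoulder at x = 82 faces +x, a flat face at y = 0 faces +y, and the post nestles in that corner.
- dam_seal_post (a point): Point on the dam's red gasket face, at (58, -8, 12) in the dam's frame, towards the notched end.
- dam_seal_round (a point): Point on the dam's red gasket face, at (-58, -8, 12) in the dam's frame, towards the round end.
- stand: Gel casting stand, fixed to the bench: grey plate, flat top 22 above the bench, x -155 to 120, y -150 to 75, with tray, post, roller latch. Origin at bench level below the middle of the tray's open end; +x along the open end to the post, +y out of the open end over the free part of the plate. Latch column: x -146 to -124, y 3 to 29; its arm runs to x = -68 at y 6 to 26, 53 to 65 above the plate.
- mouth (a point): Middle of the tray's open end at the plate's top: (0, 0, 22) in the stand's frame. Closed, the dam's axes are parallel to the stand's and its origin lies 8 out (+y) from here and up to 15 to either side. Open, it is turned clockwise seen from above (dam yaw below stand yaw), round end away from the tray; about 0.5 rad open is comfortable. It may overhang the plate's edge.
- gel_tray: The clear acrylic gel tray, fixed on the stand's plate; origin under the middle of its open end (22 above the bench), axes as the stand. 124 wide (x -62 to 62), 125 long (y -125 to 0), floor 6 thick, side walls 5 thick, 32 high overall; open at y = 0. A red comb hangs across it at y = -100, top 58 above the plate.
- slot (a point): Middle of the post's slot, on the plate's top at (90, 14, 22) in the stand's frame. The post's axis is clamped anywhere up to 10 either way along stand x; its place is not reported. Steel shank of diameter 10; black head of diameter 19, underside 42 above the plate, top 49. The dam's tongue goes in lengthwise below the head, on the tray side of the shank, until the shoulder meets the shank.
- roller (a point): Centre of the latch's yellow roller when sprung fully down, at (-78, 15.8, 62) in the stand's frame: diameter 14, 16 long, axis along stand x, turning freely. Its lowest point is 33 above the plate, so the 36 high dam lifts it while swinging in under it and is held once its rounded top has passed.
- catch (a joint): Lift of the roller's plunger (m): 0 sprung down (3 N preload, 1 N per mm more), 0.006 at its stop; 0.003 while the dam is under it, about 0.001 with the dam latched. Pushing the dam's outer face midway between post and roller, low down, takes up to 16 N to pass; then the roller holds it home. Push with a slant towards the post, or the dam creeps off it.
- tube_rack: Bystander: dark blue 96-place tube rack with a purple top, 90 x 126 x 52, loose. Origin under its centre.
- tip_box: Bystander: pale green pipette tip box, 88 x 125 x 68, loose. Origin under its centre.
- dye_bottle: Bystander: small violet bottle with a blue cap, diameter 36, 70 high, loose. Origin under its centre.
- beaker: Bystander: empty glass beaker, diameter 66, 85 high, loose. Origin under its centre.
- spare_comb: Bystander: red spare comb lying flat, 130 x 41 x 6, loose. Origin under it, near its centre; x along the comb.
- marker: Bystander: green marker pen with a black cap, 121 long, 13 thick, loose. Origin under it, near mid-length; x along the pen.
Things that resemble listed ones, but are neither listed nor needed, are in the scene too. What is meant by the dam is not green, and is the larger of those in its own colour.

How it is judged:
By the outcome, as a careful person would: the job done as asked, in the order asked, and still so for the second after the job is handed in, with the robot touching nothing.
It also fails if it takes over 59 s, if anything falls off the work surface, if the arm or the gripper's body presses on something with over 40 N, if the wrist force passes 120 N, or if a joint passes its speed limit or range.

ROBOT

A 7-joint arm with a two-finger parallel gripper is mounted at the origin on the work surface. World frame = base frame: x ahead of the robot, y to its left, z up, the work surface at z = 0. Lengths are in mm, angles in rad, forces in N, time in s.
With the tool pointing down it reaches from about 400 to 875 mm from the base axis. Payload 19.3 kg.
Tool frame: the origin (TCP) lies at the very end of the fingers, on their centre line; the grasp point (between the pads) lies 19 mm behind it (grip_point_offset is the z of the grasp point in the tool frame, in mm); z points along the fingers, y is the line along which they close (so a half turn about z gives the same grasp; the last joint's range is limited). The gripper opens to 85 mm and grips with 20 to 120 N. Pads are 22 mm wide; open, the fingers measure 114 mm over their backs; the gripper's body (76 mm by 85 mm) begins 54 mm behind the grasp point. The pads swing forward as they close: fully open they stand 13 mm farther back than shut.
Start: joints at [1.269, 0.521, -0.036, 1.599, 0.021, 1.021, -0.113], TCP at [143.553, -608.282, 231.291] pointing down, gripper open.
Joint ranges: [-2.91, 2.91], [-0.3, 2.13], [-1.5, 1.42], [0.17, 2.43], [-1.26, 4.41], [0.16, 1.93], [-2.52, 2.52]. Speed limits (rad/s): [1.89, 1.89, 2.39, 2.39, 3.01, 3.01, 3.01].

INTERFACE

Orientations are given as a 3x3 rotation matrix whose columns are the frame's x, y, z axes.
In Python, from workcell import movep, movel, goto_joints, open_gripper, clamp, wait, inverse_kinematics, read_state, camera, PlanningError, finish_job, grip_point_offset gives the robot as it stands. Calls block until the motion is done:
- movep(position, orientation): joint-space move of the TCP to a pose.
- movel(position, frame=None, max_speed=150, guard=None): straight line of the TCP; frame=None keeps the orientation; max_speed is the mean speed in mm/s. With guard (N) it stops when the force on the tool has changed by that much, and returns True; else False.
- goto_joints(angles): joint-space move.
- open_gripper() and clamp(): open the fingers fully, or close them until they stop; the grip force is fixed at half the most.
- wait(seconds).
- inverse_kinematics(position, orientation): joint angles nearest the present ones, or None.
- read_state(): the state.
- camera(name): name is "scene" or "top"; returns a dict with "image" (400x640x3 uint8, blue, green, red), "range_z" (400x640 float32, mm along the optical axis (not along the pixel's ray), 0 where there is no reading), "fx", "fy", "cx", "cy" (pixels), "cam_to_world" (4x4, takes a point from camera to world coordinates). Camera axes: x right, y up, looking along -z (the intrinsics and any distortion apply to the point x, -y, -z); pixel columns grow to the right and rows downward; lengths in mm; the calibration is good to about 2 mm. A picture is of the moment at which its call begins.
A pose or a line that the arm cannot do raises PlanningError and nothing moves.
- finish_job(): hands the job in; it is judged then, once.
The state is a dict: "time": time; "qpos": joint angles; "qvel": joint speeds; "joint_efforts": joint torques, N m; "eef_pos": TCP position; "tool_rot": TCP orientation; "ft_force": force on the tool from outside, world axes, zero at the start; "torque": the same for the moment, N m; "finger_gap": finger opening in mm; "gripper_force": force on a finger pad.
Only numpy, scipy, OpenCV 4.12 (cv2) and the standard library are available. Lean on these libraries where they do the work, as an engineer would, in place of code of your own. Each camera call takes 0.05 s, during which the arm holds its last target. There are 200 camera calls.

## Working session

There is one attempt and no reset: what is moved stays moved. The work goes in short steps, each a Python script; the robot and the scene stay as the last script left them, time stands still between calls to the robot, and variables do not carry over. Pictures are saved under pics/ and viewed, at most 14 in all, crops included, and the job is handed in when it is done.

```bash
ls; mkdir -p pics; python3 - <<'E'
from workcell import *
import cv2, numpy as np, pickle
for n in("scene","top"):
    c=camera(n); pickle.dump(c,open(n+".pkl","wb")); cv2.imwrite(f"pics/{n}0.png",c["image"])
    print(n,c["fx"],c["fy"],c["cx"],c["cy"],[k for k in c]); print(np.round(c["cam_to_world"],3))
s=read_state(); print(s["time"],np.round(s["tool_rot"],3),grip_point_offset)
E
```

```text
pics
scene 422.00641972591643 422.00641972591643 325.02797879904927 198.29273349996848 ['image', 'range_z', 'fx', 'fy', 'cx', 'cy', 'cam_to_world']
[[ 4.78000e-01 -4.96000e-01  7.25000e-01  1.33494e+03]
 [ 8.78000e-01  2.84000e-01 -3.84000e-01 -4.15321e+02]
 [-1.50000e-02  8.20000e-01  5.72000e-01  7.25893e+02]
 [ 0.00000e+00  0.00000e+00  0.00000e+00  1.00000e+00]]
top 412.69747204241077 412.69747204241077 319.672925146976 197.21026888420676 ['image', 'range_z', 'fx', 'fy', 'cx', 'cy', 'cam_to_world']
[[-7.50000e-02  9.71000e-01 -2.26000e-01  2.50162e+02]
 [-9.97000e-01 -7.30000e-02  1.80000e-02  4.77210e+01]
 [ 1.00000e-03  2.26000e-01  9.74000e-01  1.23307e+03]
 [ 0.00000e+00  0.00000e+00  0.00000e+00  1.00000e+00]]
0.1 [[ 0.973  0.23  -0.   ]
 [ 0.23  -0.973  0.001]
 [-0.    -0.001 -1.   ]] -18.700000000000003
```

View pics/top0.png

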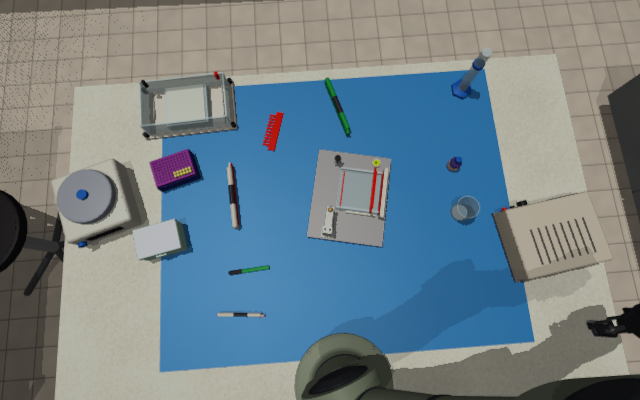

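View pics/scene0.png

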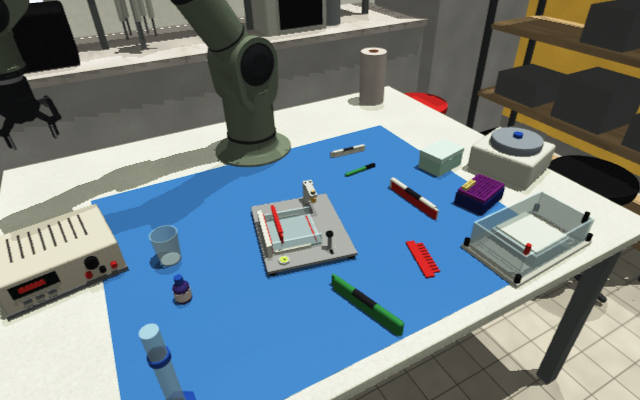

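```bash
python3 - <<'E'
import cv2, numpy as np, pickle
t=pickle.load(open("top.pkl","rb"))["image"]; s=pickle.load(open("scene.pkl","rb"))["image"]
R=lambda im,x,y,w,h,k: cv2.resize(im[y:y+h,x:x+w],(w*k,h*k),interpolation=cv2.INTER_CUBIC)
a=R(t,195,140,70,100,4); b=R(t,300,140,100,115,4)[:400]; 
c=R(s,380,165,70,60,6)
h=np.zeros((600,800,3),np.uint8); h[:400,:280]=a; h[:400,280:680]=b
cv2.imwrite("pics/crop1.png",h[:400,:680]); 
d=R(s,240,170,125,110,5)[:550]; h=np.zeros((600,800,3),np.uint8)
h2=np.zeros((550,800,3),np.uint8); h2[:,:625]=d
cv2.imwrite("pics/crop2.png",d)
cv2.imwrite("pics/crop3.png",R(s,380,165,70,60,8))
E
```

```text
(no output)
```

View pics/crop1.png

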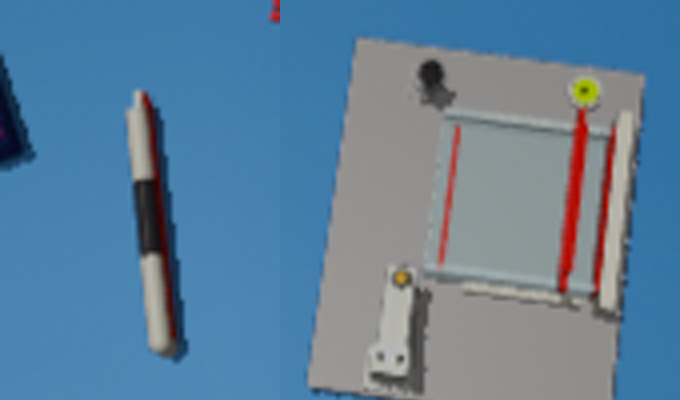

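View pics/crop3.png

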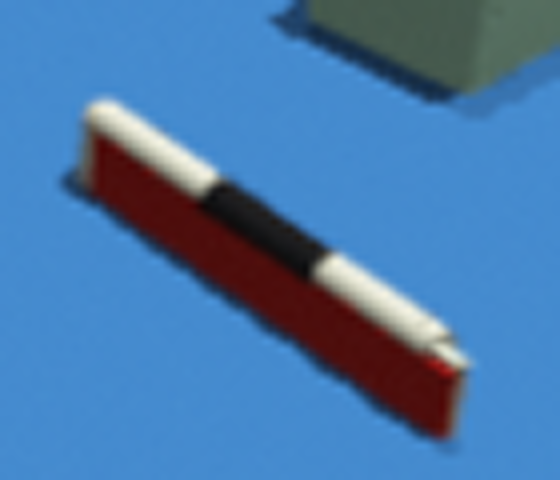

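View pics/crop2.png

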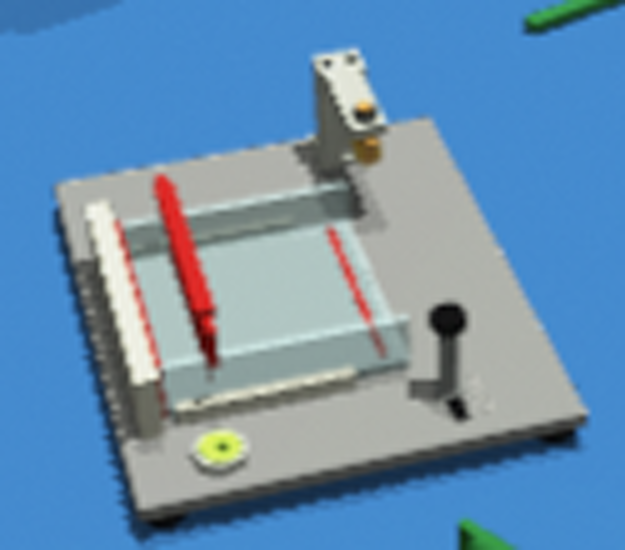

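```bash
cat > h.py <<'E'
import cv2, numpy as np
def ray(c,uv,z):
    uv=np.atleast_2d(uv).astype(float); M=np.array(c["cam_to_world"])
    d=np.c_[(uv[:,0]-c["cx"])/c["fx"],-(uv[:,1]-c["cy"])/c["fy"],-np.ones(len(uv))]@M[:3,:3].T
    z=np.broadcast_to(z,(len(uv),)); t=(z-M[2,3])/d[:,2]
    return M[:3,3]+d*t[:,None]
def cloud(c):
    v,u=np.mgrid[:400,:640]; r=c["range_z"]; M=np.array(c["cam_to_world"])
    d=np.stack([(u-c["cx"])/c["fx"],-(v-c["cy"])/c["fy"],-np.ones_like(u,float)],-1)*r[...,None]
    return d@M[:3,:3].T+M[:3,3]
def rect(P):
    (c,s,a)=cv2.minAreaRect(P[:,:2].astype(np.float32)); return np.round(c,1),np.round(s,1),round(a,2)
E
python3 - <<'E'
import pickle; from h import *
for n,box,dbox in(("top",(300,140,400,255),(215,150,250,240)),("scene",(240,175,365,280),(380,165,450,225))):
    c=pickle.load(open(n+".pkl","rb")); P=cloud(c); im=c["image"].astype(int)
    def reg(b):
        m=np.zeros((400,640),bool); m[b[1]:b[3],b[0]:b[2]]=1; return m
    b,g,r=im[...,0],im[...,1],im[...,2]
    nb=~((b-r)>50); z=P[...,2]
    # plate
    m=reg(box)&nb&(abs(z-22)<6); k=cv2.morphologyEx(m.astype(np.uint8),cv2.MORPH_OPEN,np.ones((3,3)))
    cc=max(cv2.findContours(k,cv2.RETR_EXTERNAL,cv2.CHAIN_APPROX_NONE)[0],key=cv2.contourArea)
    print(n,"plate z",np.median(z[k>0]),z[k>0].std(),"rect(ray22)",rect(ray(c,cc[:,0],22)))
    q=cv2.approxPolyDP(cv2.convexHull(cc),8,True)[:,0]; print(q.tolist(),ray(c,q,22)[:,:2].round(0).tolist())
    # post head
    m=reg(box)&(im.max(-1)<60); nn,l,st,ce=cv2.connectedComponentsWithStats(m.astype(np.uint8))
    for i in range(1,nn):
        if st[i,4]>8: print(" black",ce[i].round(1),st[i].tolist(),ray(c,ce[i],71).round(1)[0],"z",np.median(z[l==i]).round(1))
    # yellow roller
    m=reg(box)&(r>130)&(b<80)&(g>80)&(g<200)&(r>g+20); nn,l,st,ce=cv2.connectedComponentsWithStats(m.astype(np.uint8))
    for i in range(1,nn):
        if st[i,4]>2: print(" yel",ce[i].round(1),st[i].tolist(),ray(c,ce[i],62).round(1)[0],"z",np.median(z[l==i]).round(1))
    # dam
    m=reg(dbox)&nb&(im.max(-1)>20)&(z>12)&(z<60)
    if n=="scene": m[:180,420:]=0
    nn,l,st,ce=cv2.connectedComponentsWithStats(m.astype(np.uint8)); i=1+np.argmax(st[1:,4]); m=l==i
    Q=P[m]; print(" dam",st[i].tolist(),"zmax",np.percentile(Q[:,2],[50,95,100]).round(1)); 
    T=Q[Q[:,2]>29]; print("  top pts rect",rect(T),"mean",T.mean(0).round(1)); 
    d=np.linalg.svd(T[:,:2]-T[:,:2].mean(0),full_matrices=False)[2][0]; d*=np.sign(d[0]); s=(T[:,:2]-T[:,:2].mean(0))@d
    print("  yaw",np.arctan2(d[1],d[0]).round(3),"ext",s.min().round(1),s.max().round(1),"ends",(T[:,:2].mean(0)+d*s.min()).round(1),(T[:,:2].mean(0)+d*s.max()).round(1))
    mb=m&(im.max(-1)<60)&(z>26); print("  band",P[mb].mean(0).round(1),mb.sum())
E
```

```text
top plate z 21.92983077136114 2.3288968409758453 rect(ray22) (array([531.5, -39.7]), array([173.8, 273.8]), 78.03)
[[374, 157], [323, 238], [307, 236], [318, 153]] [[645.0, -152.0], [407.0, 24.0], [416.0, 71.0], [671.0, 20.0]]
 black [337.5 158.5] [335, 155, 6, 8, 32] [632.5 -35.5  71. ] z 70.2
 yel [329.7 209. ] [329, 208, 3, 3, 7] [484.3  -0.7  62. ] z 90.3
 dam [226, 163, 13, 66, 383] zmax [33.4 38.1 40.4]
  top pts rect (array([556.6, 288.2]), array([198.5,  16. ]), 4.05) mean [552.2 287.7  34.1]
  yaw 0.065 ext -94.8 103.7 ends [457.6 281.5] [655.7 294.4]
  band [559.4 286.9  33.8] 79
scene plate z 21.056022788787516 2.317244502491965 rect(ray22) (array([532.8, -65.8]), array([223.4, 278.3]), 77.7)
[[326, 194], [356, 253], [268, 272], [257, 229], [273, 203]] [[425.0, 71.0], [687.0, 12.0], [642.0, -202.0], [478.0, -167.0], [389.0, -84.0]]
 black [329.2 233.8] [326, 231, 7, 7, 36] [642.3 -38.3  71. ] z 68.6
 black [331.1 251.4] [330, 250, 3, 4, 9] [699.7 -65.1  71. ] z 20.3
 black [350.6 257. ] [347, 256, 8, 3, 17] [737.6 -35.9  71. ] z 8.3
 black [273.2 273.6] [269, 272, 9, 4, 22] [ 700. -209.   71.] z 8.1
 dam [390, 178, 49, 40, 443] zmax [27.3 35.5 38.3]
  top pts rect (array([561. , 286.7]), array([195.9,  14.5]), 3.35) mean [564.9 286.6  33.1]
  yaw 0.07 ext -101.9 94.0 ends [463.3 279.5] [658.7 293.1]
  band [559.3 285.   32.3] 58
```

```bash
python3 - <<'E'
import pickle; from h import *
th=-0.213; o=np.array([557.8,-32.9])
for n,box,edges in(("top",(295,135,400,260),"+x +y -x"),("scene",(240,170,370,285),"+y -x +x -y")):
    c=pickle.load(open(n+".pkl","rb")); im=c["image"].astype(int); b,r=im[...,0],im[...,2]
    m=np.zeros((400,640),np.uint8); x0,y0,x1,y1=box; m[y0:y1,x0:x1]=((b-r)<35)[y0:y1,x0:x1]
    if n=="scene": m&=(im.max(-1)>70).astype(np.uint8)   # drop shadow
    m=cv2.morphologyEx(m,cv2.MORPH_OPEN,np.ones((3,3),np.uint8))
    cc=max(cv2.findContours(m,cv2.RETR_EXTERNAL,cv2.CHAIN_APPROX_NONE)[0],key=cv2.contourArea)[:,0]
    W=ray(c,cc,22)[:,:2]; R=np.array([[np.cos(th),-np.sin(th)],[np.sin(th),np.cos(th)]]); L=(W-o)@R
    for e in edges.split():
        i=0 if e[1]=="x" else 1; nom={"+x":120,"-x":-155,"+y":75,"-y":-150}[e]; lo,hi=((-140,65) if i==0 else (-145,110))
        s=(abs(L[:,i]-nom)<15)&(L[:,1-i]>lo+15)&(L[:,1-i]<hi-15)
        q=L[s]; vx,vy,px,py=cv2.fitLine(q.astype(np.float32),cv2.DIST_HUBER,0,.01,.01).ravel()
        ang=np.arctan2(vy,vx) if i else np.arctan2(-vx,vy); ang=(ang+np.pi/2)%np.pi-np.pi/2
        print(n,e,s.sum(),"off",round(float((px,py)[i]-nom),1),"dyaw",round(ang,4))
    for z in(64,68,71):
        print(" head",z,((ray(c,{"top":(337.5,158.5),"scene":(329.2,233.8)}[n],z)[:,:2]-o)@R).round(1))
E
```

```text
top +x 56 off -8.6 dyaw 0.0041
top +y 71 off -2.0 dyaw 0.0037
top -x 59 off -5.1 dyaw 0.0045
 head 64 [[76.  13.3]]
 head 68 [[74.6 13.3]]
 head 71 [[73.6 13.3]]
scene +y 49 off -3.1 dyaw 0.0046
scene -x 55 off 0.6 dyaw 0.028
scene +x 70 off -2.0 dyaw 0.0076
scene -y 54 off -0.2 dyaw -0.0011
 head 64 [[75.5 15. ]]
 head 68 [[80.2 13.6]]
 head 71 [[83.6 12.6]]
```

```bash
cat >> h.py <<'E'
G=-15.0           # grip at this dam x
def rot(a): return np.array([[np.cos(a),-np.sin(a)],[np.sin(a),np.cos(a)]])
def tool(a): c,s=np.cos(a),np.sin(a); return np.array([[c,s,0],[s,-c,0],[0,0,-1.]])
TH=-0.209; O=np.array([554.1,-33.4]); POST=O+rot(TH)@[81,14]
E
python3 - <<'E'
from workcell import *; from h import *; import pickle
a=.068; p=np.array([563.8,287.6])+rot(a)@[G,0]
movep([*p,90],tool(a)); print(read_state()["time"])
movel([*p,6],guard=8); clamp(); s=read_state(); print(s["time"],s["finger_gap"],s["gripper_force"],s["eef_pos"],s["ft_force"])
movel([p[0],p[1],110]); s=read_state(); print(s["time"],s["finger_gap"],s["ft_force"],s["eef_pos"])
for n in("scene","top"):
    c=camera(n); pickle.dump(c,open(n+"1.pkl","wb"))
    u,v=(150,120) if n=="top" else (330,100)
    cv2.imwrite(f"pics/{n}1.png",cv2.resize(c["image"][v:v+130,u:u+160],None,fx=4,fy=4,interpolation=cv2.INTER_CUBIC))
E
```

```text
3.5583
4.9083 14.7663537463673 59.47196424007416 [549.04171817 286.73272294   6.35184769] [-0.15357738 -0.57915388  6.0380722 ]
5.75 14.825733636820258 [-0.41661482 -0.11030919 -1.43607728] [548.4376482  286.22027357 109.13246552]
```

View pics/scene1.png

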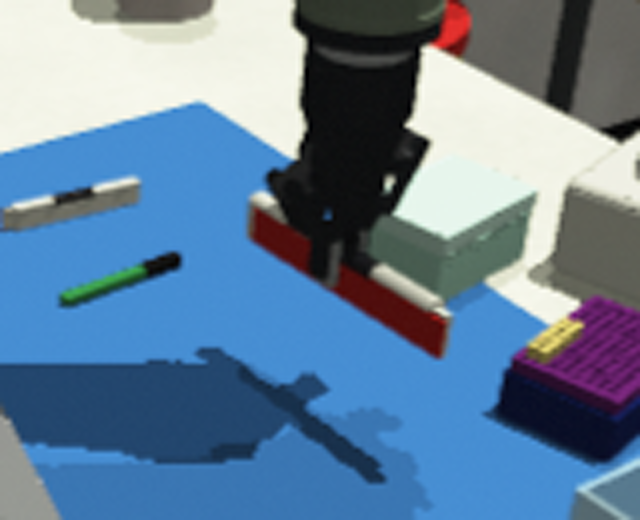

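```bash
python3 - <<'E'
from workcell import *; from h import *; import pickle
s=read_state(); a=.068; e=s["eef_pos"][:2]; zb=s["eef_pos"][2]-6.35
for n in("scene","top"):
    c=pickle.load(open(n+"1.pkl","rb")); P=cloud(c); im=c["image"].astype(int)
    L=(P[...,:2]-e)@rot(a); z=P[...,2]-zb
    m=(abs(L[...,1])<14)&(z>-4)&(z<42)&(abs(L[...,0])<140)&~((im[...,0]-im[...,2])>50)
    Q=L[m]; print(n,m.sum(),"dam x ext",(np.percentile(Q[:,0],[0,1,99,100])+G).round(1),"y",np.percentile(Q[:,1],[2,50,98]).round(1),"z",np.percentile(z[m],[2,98]).round(1))
print(ray(pickle.load(open("scene1.pkl","rb")),[(440,189.3)],zb)[:,:2]-e@np.eye(2), rot(a)@[96-G,-8])
E
```

```text
scene 648 dam x ext [-103.  -100.7   95.4   97.3] y [-12.2  -7.    8.8] z [-0.5 37.5]
top 114 dam x ext [-108.4 -108.1  -46.8  -43.7] y [-8.3 -0.6  6.2] z [10.3 38.4]
[[111.44019185   1.14597076]] [111.28704773  -0.43932677]
```

```bash
cat >> h.py <<'E'
PSI=TH-0.45
def tcp(dx,dy,psi=PSI,post=POST):  # tool xy with post axis at dam (87+dx, 5+dy)
    return post-rot(psi)@[87+dx-G,5+dy]
E
python3 - <<'E'
from workcell import *; from h import *; import pickle
p=tcp(38,3)
movep([*p,110],tool(PSI)); s=read_state(); print(s["time"],s["eef_pos"],p); f0=s["ft_force"]
print(movel([*p,40])); print(movel([*p,27.5],max_speed=20,guard=3)); s=read_state(); print(s["time"],s["eef_pos"],s["ft_force"]-f0)
z=s["eef_pos"][2]+.5; movel([*p,z],max_speed=30)
c=camera("scene"); cv2.imwrite("pics/scene2.png",cv2.resize(c["image"][130:280,230:390],None,fx=4,fy=4,interpolation=cv2.INTER_CUBIC)); print(read_state()["ft_force"]-f0, read_state()["eef_pos"])
E
```

```text
6.8167 [520.89051381  44.17991456 109.85253856] [520.65878856  42.89019928]
False
True
8.0167 [520.63820912  42.87773779  28.31714259] [-1.74750539 -0.14027031 13.00198721]
[-0.4180035  -0.9654306   1.28158996] [520.59382548  42.91345647  28.66587512]
```

View pics/scene2.png

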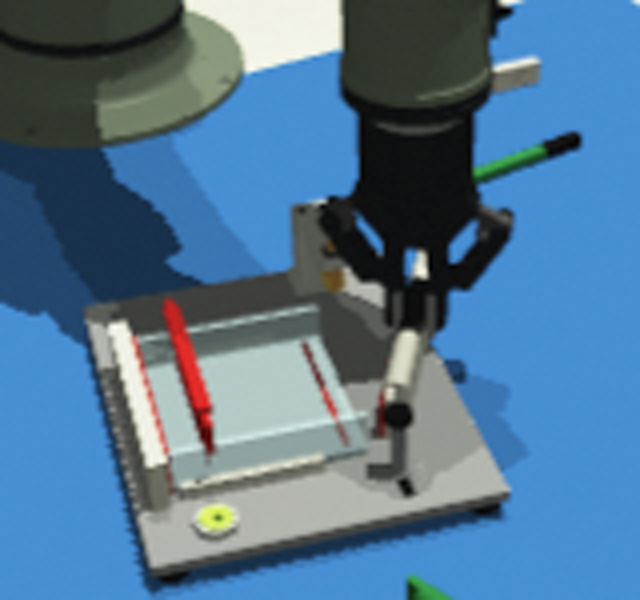

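```bash
python3 - <<'E'
from workcell import *; from h import *; import pickle
z=28.5; f0=read_state()["ft_force"]; D=rot(PSI)
def rel():
    s=read_state(); q=D.T@(POST-s["eef_pos"][:2])-[87-G,5]; f=s["ft_force"]-f0; return s["time"],q.round(2),(D.T@f[:2]).round(2),f[2].round(2)
print(movel([*tcp(18,3),z],max_speed=40,guard=4),rel())
hit=movel([*tcp(-9,3),z],max_speed=6,guard=2); print(hit,rel())
if hit:
    q=rel()[1]
    movel([*tcp(q[0]+.4,q[1]),z],max_speed=6); print("back",rel())
    print("lat",movel([*tcp(q[0]+.4,q[1]-8),z],max_speed=6,guard=1.5),rel())
E
```

```text
False (8.9667, array([18.06,  3.08]), array([0.21, 0.32]), np.float64(-0.74))
True (11.8167, array([-0.77,  3.05]), array([-0.59,  0.58]), np.float64(8.0))
back (12.0667, array([-0.34,  3.08]), array([-1.46, -0.39]), np.float64(-0.54))
lat True (12.8667, array([-0.29, -1.33]), array([-0.88, -0.11]), np.float64(6.99))
```

```bash
python3 - <<'E'
from workcell import *; from h import *; import pickle
D=rot(PSI)
s=read_state(); q0=D.T@(POST-s["eef_pos"][:2])-[87-G,5]
z=29.2
movel([*tcp(q0[0]+2,q0[1]+2),z],max_speed=15); wait(.1); f0=read_state()["ft_force"]
def rel():
    s=read_state(); q=D.T@(POST-s["eef_pos"][:2])-[87-G,5]; f=s["ft_force"]-f0; return round(s["time"],2),q.round(2),(D.T@f[:2]).round(2),f[2].round(2),s["eef_pos"][2].round(2)
print(rel())
y=q0[1]+2
for i in range(1,9):   # x probe
    movel([*tcp(q0[0]+2-.5*i,y),z],max_speed=8); r=rel(); print("x",r)
    if r[2][0]<-2.5: break
x=q0[0]+2-.5*i+.5; movel([*tcp(x,y),z],max_speed=8)
for i in range(1,8):
    movel([*tcp(x,y-.5*i),z],max_speed=8); r=rel(); print("y",r)
    if r[2][1]<-2: break
c=camera("top"); cv2.imwrite("pics/top2.png",cv2.resize(c["image"][140:250,290:400],None,fx=5,fy=5,interpolation=cv2.INTER_CUBIC))
E
```

```text
(13.29, array([1.82, 0.73]), array([0., 0.]), np.float64(0.0), np.float64(29.09))
x (13.54, array([1.19, 0.66]), array([-0.49,  0.31]), np.float64(0.38), np.float64(29.15))
x (13.79, array([0.66, 0.68]), array([ 0.05, -0.33]), np.float64(0.36), np.float64(29.19))
x (14.04, array([0.17, 0.68]), array([0.5 , 0.09]), np.float64(-0.17), np.float64(29.2))
x (14.29, array([-0.34,  0.68]), array([0.05, 0.31]), np.float64(-0.23), np.float64(29.21))
x (14.54, array([-0.57,  0.69]), array([-1.44, -0.26]), np.float64(0.08), np.float64(29.15))
x (14.79, array([-0.6 ,  0.74]), array([-5.24, -0.05]), np.float64(0.76), np.float64(29.06))
y (15.29, array([-0.58,  0.38]), array([-4.96, -0.43]), np.float64(0.41), np.float64(29.1))
y (15.54, array([-0.57, -0.08]), array([-4.1 , -1.92]), np.float64(-0.4), np.float64(29.1))
y (15.79, array([-0.58, -0.54]), array([-5.14, -1.88]), np.float64(0.72), np.float64(29.07))
y (16.04, array([-0.58, -1.01]), array([-4.68, -2.52]), np.float64(-0.83), np.float64(29.08))
```

```bash
cat >> h.py <<'E'
PIV=POST-rot(PSI)@[-.57,-1.2]
H=11
def push(px,gap,phi):  # tool xy with its flank 'gap' off the outer face at dam x=px
    return PIV+rot(TH-phi)@[px-87,8+H+gap-5]
def ptool(phi): return tool(TH-phi+np.pi/2)
E
python3 - <<'E'
from workcell import *; from h import *
e=read_state()["eef_pos"]
print(movel([e[0],e[1],28.3],max_speed=10,guard=4)); open_gripper()
movel([e[0],e[1],120]); clamp()
p=push(2,14,.45); 
s=read_state(); print(s["time"],inverse_kinematics([*p,60],ptool(.45)))
movep([*p,75],ptool(.45)); 
c=camera("top"); cv2.imwrite("pics/top3.png",cv2.resize(c["image"][130:250,270:400],None,fx=5,fy=5,interpolation=cv2.INTER_CUBIC))
s=read_state(); print(s["time"],s["eef_pos"],p,s["qpos"].round(2))
# dam pose by depth
c2=camera("scene"); 
for n,c in(("top",c),("scene",c2)):
    P=cloud(c); L=(P[...,:2]-PIV)@rot(PSI); z=P[...,2]
    m=(abs(L[...,1]+5)<16)&(L[...,0]<15)&(L[...,0]>-215)&(z>50)&(z<61); Q=L[m]
    if m.sum()>20: f=np.polyfit(Q[:,0],Q[:,1],1); print(n,m.sum(),"slope",f[0].round(3),"ext",(np.percentile(Q[:,0],[1,99])+87).round(1),"y0",np.polyval(f,-87).round(1)+5)
E
```

```text
False
18.55 [ 0.12418968  0.72171087 -0.41910228  1.80397257  0.42698735  0.70653182
 -1.19070739]
19.7667 [587.31492183  38.23743145  75.11821642] [587.37125359  38.27371698] [ 0.13  0.7  -0.43  1.8   0.41  0.73 -1.18]
top 216 slope -0.005 ext [-105.9   20.6] y0 -1.4000000000000004
scene 221 slope 0.006 ext [-90.3  94.7] y0 1.5
```

View pics/top3.png

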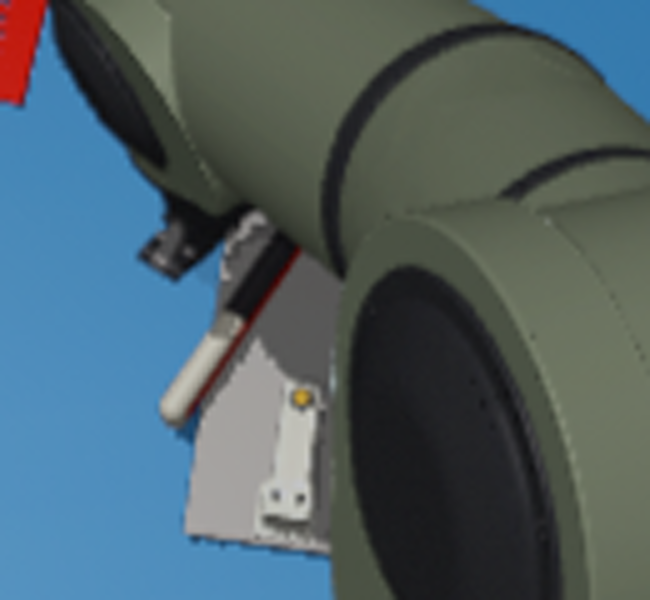

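```bash
cat >> h.py <<'E'
def dampose(c,lo=-215):  # dam crest line seen in depth -> open angle, extent along dam
    P=cloud(c); L=(P[...,:2]-PIV)@rot(TH); z=P[...,2]; r=np.hypot(L[...,0],L[...,1]); im=c["image"].astype(int)
    m=(z>50)&(z<62)&(L[...,0]<-20)&(r<215)&(L[...,1]>-16)&(L[...,1]<110)&(im.max(-1)-im.min(-1)<40)&(im.min(-1)>110)
    return L[m]
E
python3 - <<'E'
from workcell import *; from h import *
z=28; p=push(2,14,.45); movel([*p,z],max_speed=120); wait(.1); f0=read_state()["ft_force"]
movel([*push(2,1,.45),z],max_speed=40,guard=6)
for phi,px in((.37,3),(.29,4),(.21,5),(.14,6)):
    g=movel([*push(px,0,phi),z],ptool(phi),max_speed=30,guard=10); s=read_state()
    f=rot(TH-phi).T@(s["ft_force"]-f0)[:2]; print(round(s["time"],2),phi,g,f.round(2),(s["ft_force"]-f0)[2].round(2))
    if g: break
for n in("top","scene"):
    c=camera(n); Q=dampose(c); print(n,len(Q))
    if len(Q)>20: f=np.polyfit(Q[:,0],Q[:,1],1); print(" open",-np.arctan(f[0]).round(3),"y at post",f[1].round(1),"x",Q[:,0].min().round(1),Q[:,0].max().round(1))
    if n=="scene": cv2.imwrite("pics/scene4.png",cv2.resize(c["image"][130:280,230:390],None,fx=4,fy=4,interpolation=cv2.INTER_CUBIC))
E
```

```text
21.34 0.37 False [-0.14  0.09] -1.24
21.72 0.29 False [-0.25  0.48] -0.19
22.08 0.21 False [-0.48  1.73] -0.61
22.43 0.14 False [ 0.49 -0.13] -1.6
top 89
 open 0.211 y at post -14.5 x -191.5 -139.5
scene 72
 open 0.211 y at post -13.3 x -184.2 -20.3
```

View pics/scene4.png

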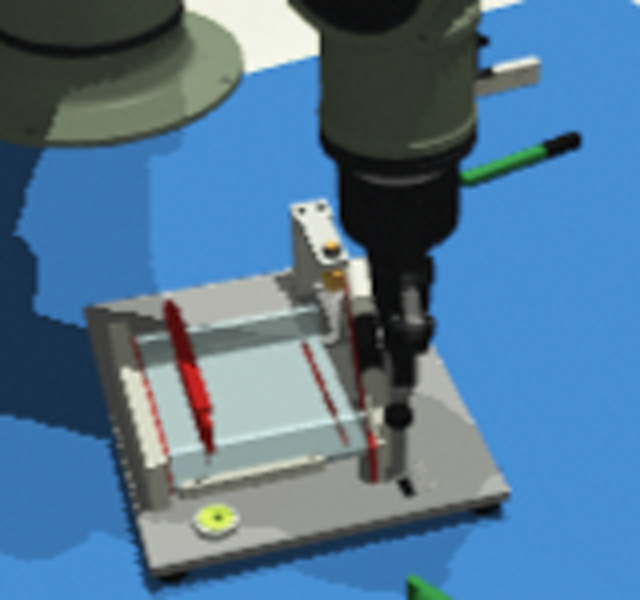

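```bash
python3 - <<'E'
from workcell import *; from h import *
e=read_state()["eef_pos"]; back=rot(TH)@[0,6]
movel([e[0]+back[0],e[1]+back[1],28],max_speed=60); movel([e[0]+back[0],e[1]+back[1],125],max_speed=200); open_gripper(); print(read_state()["time"])
for n in("top","scene"):
    c=camera(n); P=cloud(c); L=(P[...,:2]-PIV)@rot(TH); z=P[...,2]; im=c["image"].astype(int)
    m=(z>49)&(z<61)&(L[...,0]<16)&(L[...,0]>-215)&(L[...,1]>-35)&(L[...,1]<60); Q=np.c_[L[m],z[m],im[m]]
    for x in range(-210,20,20):
        q=Q[(Q[:,0]>=x)&(Q[:,0]<x+20)]
        if len(q): print(n,x+10,len(q),"y",np.percentile(q[:,1],[5,25,50,75,95]).round(0),"zmed",np.median(q[:,2]).round(0))
cv2.imwrite("pics/scene5.png",cv2.resize(c["image"][160:280,240:370],None,fx=6,fy=5,interpolation=cv2.INTER_CUBIC)[:, :])
E
```

```text
24.1917
top -200 5 y [21. 23. 24. 26. 29.] zmed 52.0
top -180 37 y [17. 20. 24. 28. 31.] zmed 57.0
top -160 34 y [14. 16. 20. 24. 27.] zmed 57.0
top -140 53 y [-31. -18.  12.  18.  23.] zmed 54.0
top -120 35 y [ 5.  8. 12. 16. 20.] zmed 57.0
top -100 39 y [ 1.  5.  9. 13. 17.] zmed 56.0
top -80 37 y [-2.  1.  5.  9. 13.] zmed 57.0
top -60 27 y [-4. -1.  3.  6. 10.] zmed 56.0
top -40 1 y [7. 7. 7. 7. 7.] zmed 55.0
scene -200 9 y [-8. -8. -6. -3. -0.] zmed 54.0
scene -180 14 y [19. 22. 24. 27. 30.] zmed 56.0
scene -160 33 y [-0. 15. 19. 24. 28.] zmed 55.0
scene -140 41 y [-31. -22.  11.  18.  23.] zmed 54.0
scene -120 24 y [ 6. 10. 13. 18. 21.] zmed 55.0
scene -100 27 y [ 2.  5.  9. 13. 16.] zmed 56.0
scene -80 30 y [-1.  2.  7. 11. 14.] zmed 55.0
scene -60 31 y [-5. -2.  2.  6.  8.] zmed 56.0
scene -40 30 y [-9. -5. -2.  2.  6.] zmed 56.0
scene -20 47 y [-32. -23. -13.  -9.  -2.] zmed 53.0
scene 0 36 y [-14. -11.  -7.  -1.   3.] zmed 53.0
scene 20 1 y [-14. -14. -14. -14. -14.] zmed 52.0
```

View pics/scene5.png

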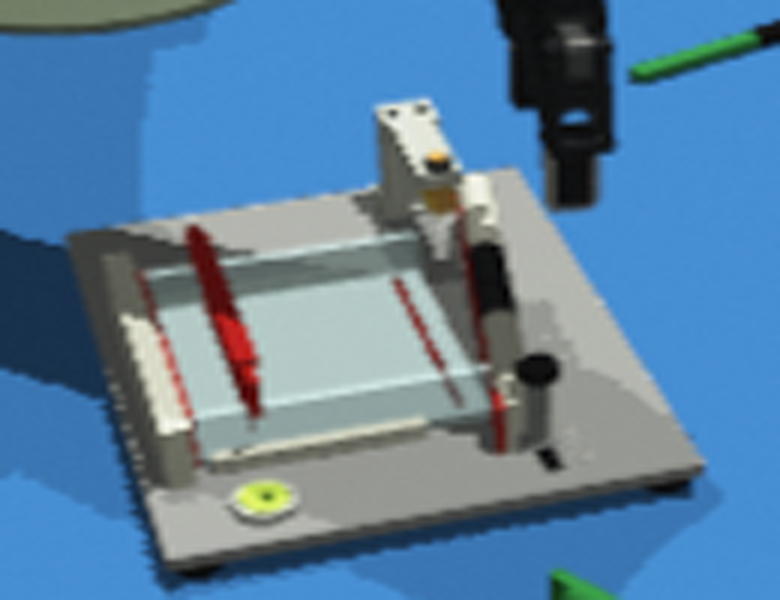

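```bash
cat > swing.py <<'E'
from workcell import *; from h import *
ph=.18; g=PIV+rot(TH)@[-102,9.3]
movep([*g,100],tool(TH-ph)); movel([*g,31.5],max_speed=150,guard=8); clamp()
s=read_state(); print(s["time"],s["finger_gap"],s["eef_pos"],s["qpos"].round(2))
Z=s["eef_pos"][2]+.8
def pos(phi,dx,dy): return PIV-rot(TH-phi)@[102+dx,5+dy]
movel([*g,Z],max_speed=10)
movel([*pos(.45,8,3),Z],tool(TH-.45),max_speed=60); wait(.15); f0=read_state()["ft_force"]
def rel(phi):
    s=read_state(); R=rot(TH-phi).T; q=R@(PIV-s["eef_pos"][:2])-[102,5]; f=s["ft_force"]-f0; return round(s["time"],2),q.round(2),(R@f[:2]).round(2),f[2].round(2),s["eef_pos"][2].round(2)
print("start",rel(.45))
x=8; hit=False
while x>-8 and not hit:
    x-=.6; movel([*pos(.45,x,3),Z],max_speed=10); r=rel(.45); hit=r[2][0]<-2.5
print("x",hit,x,r); y=3
if hit:
    x+=.3; hit=False
    while y>-4 and not hit:
        y-=.6; movel([*pos(.45,x,y),Z],max_speed=10); r=rel(.45); hit=r[2][1]<-3.0
    print("y",hit,y,r)
import json; json.dump(dict(x=x,y=y,Z=Z,f0=list(f0)),open("st.json","w"))
E
python3 swing.py
```

```text
26.7917 14.50098563291829 [539.69853626  -5.64800055  31.89119172] [-0.01  0.69 -0.12  1.95  0.16  0.51 -2.2 ]
start (27.88, array([7.7 , 3.51]), array([0., 0.]), np.float64(0.0), np.float64(32.67))
x True -0.39999999999999825 (31.38, array([0.08, 3.07]), array([-5.36,  1.36]), np.float64(0.44), np.float64(32.58))
y True -1.8000000000000003 (33.38, array([ 0.21, -0.88]), array([-5.78, -4.2 ]), np.float64(-0.57), np.float64(32.44))
```

```bash
cat > swing2.py <<'E'
from workcell import *; from h import *; import json
d=json.load(open("st.json")); x,y,Z,f0=d["x"],d["y"]+.3,d["Z"],np.array(d["f0"])
def pos(phi,dx,dy): return PIV-rot(TH-phi)@[102+dx,5+dy]
def rel(phi):
    s=read_state(); R=rot(TH-phi).T; q=R@(PIV-s["eef_pos"][:2])-[102,5]; f=s["ft_force"]-f0; return round(s["time"],2),q.round(2),(R@f[:2]).round(2),f[2].round(2),s["torque"][2].round(2)
peak=0
for phi in [.41,.37,.33,.29,.25,.21,.17,.14,.12,.105,.09,.075,.06,.05,.04,.03,.024,.018,.012,.006,0,-.006]:
    movel([*pos(phi,x,y),Z],tool(TH-phi),max_speed=25); r=rel(phi); fx,fy=r[2]; print(phi,r)
    x+=np.clip(.05*(-4-fx),-.4,.4)      # keep the shoulder lightly on the post
    if phi>.125: y+=np.clip(.05*(-2-fy),-.3,.3)
    peak=max(peak,fy)
    if abs(fx)>20 or abs(fy)>28 or (phi<.035 and fy>9): print("stop"); break
json.dump(dict(x=x,y=y,Z=Z,f0=list(f0),phi=phi),open("st.json","w"))
c=camera("scene"); cv2.imwrite("pics/scene6.png",cv2.resize(c["image"][150:280,240:370],None,fx=5,fy=4.6,interpolation=cv2.INTER_CUBIC))
E
python3 swing2.py
```

```text
0.41 (33.71, array([ 0.18, -0.72]), array([-4.86, -2.77]), np.float64(-0.51), np.float64(-0.28))
0.37 (34.02, array([ 0.14, -0.71]), array([-5.2 , -1.56]), np.float64(-1.01), np.float64(-0.27))
0.33 (34.33, array([ 0.17, -0.78]), array([-4.68, -1.51]), np.float64(-0.6), np.float64(-0.29))
0.29 (34.64, array([ 0.18, -0.85]), array([-4.78, -1.87]), np.float64(-0.76), np.float64(-0.29))
0.25 (34.96, array([ 0.18, -0.95]), array([-3.73, -3.06]), np.float64(-1.21), np.float64(-0.29))
0.21 (35.27, array([ 0.17, -0.93]), array([-4.54, -2.64]), np.float64(-1.62), np.float64(-0.34))
0.17 (35.59, array([ 0.11, -1.04]), array([-4.38, -2.35]), np.float64(-1.31), np.float64(-0.28))
0.14 (35.87, array([ 0.11, -1.13]), array([-4.29, -2.04]), np.float64(-1.69), np.float64(-0.32))
0.12 (36.12, array([ 0.11, -1.14]), array([-3.76, -1.86]), np.float64(-0.13), np.float64(-0.29))
0.105 (36.37, array([ 0.12, -1.18]), array([-4.19, -2.05]), np.float64(-0.94), np.float64(-0.33))
0.09 (36.62, array([ 0.12, -1.52]), array([-2.58,  0.05]), np.float64(-6.48), np.float64(-0.45))
0.075 (36.87, array([ 0.09, -1.36
[... 332 characters left out ...]
.65), np.float64(-0.19))
0.03 (37.87, array([ 0.1 , -1.05]), array([-5.44, -1.32]), np.float64(-10.04), np.float64(-0.12))
0.024 (38.12, array([ 0.09, -1.02]), array([-3.69, -2.18]), np.float64(-9.11), np.float64(-0.1))
0.018 (38.37, array([ 0.07, -0.97]), array([-3.87, -2.73]), np.float64(-8.74), np.float64(-0.09))
0.012 (38.62, array([ 0.05, -0.92]), array([-4.27, -3.81]), np.float64(-8.26), np.float64(0.04))
0.006 (38.87, array([ 0.07, -0.88]), array([-4.17, -3.29]), np.float64(-7.83), np.float64(0.04))
0 (39.12, array([ 0.05, -0.87]), array([-4.34, -3.3 ]), np.float64(-7.09), np.float64(0.08))
-0.006 (39.37, array([ 0. , -0.9]), array([-4.69, -3.14]), np.float64(-6.46), np.float64(0.06))
```

```bash
cat > swing3.py <<'E'
exec(open("swing2.py").read().split("peak=0")[0])
y=d["y"]; phi=d["phi"]
movel([*pos(phi,x,y),Z-.8],tool(TH-phi),max_speed=10,guard=6); b=rel(phi); print(b); z=read_state()["eef_pos"][2]
for k in range(5):
    phi-=.006; movel([*pos(phi,x,y),z],tool(TH-phi),max_speed=15); r=rel(phi); print(round(phi,3),r)
    if r[2][1]-b[2][1]>3 or abs(r[4]-b[4])>.35: print("tray"); break
open_gripper(); s=read_state(); print(s["time"]); e=s["eef_pos"]; movel([e[0],e[1],125],max_speed=250)
for n in("top","scene"):
    c=camera(n); P=cloud(c); L=(P[...,:2]-O)@rot(TH); zz=P[...,2]
    m=(zz>51)&(zz<61)&(L[...,0]<70)&(L[...,0]>-115)&(L[...,1]>-3)&(L[...,1]<30)
    for a in range(-110,70,30):
        q=L[m&(L[...,0]>=a)&(L[...,0]<a+30)]
        if len(q): print(n,a+15,len(q),np.percentile(q[:,1],[5,50,95]).round(1))
cv2.imwrite("pics/scene6.png",cv2.resize(c["image"][160:280,240:370],None,fx=6,fy=5,interpolation=cv2.INTER_CUBIC)); print(read_state()["time"])
E
python3 swing3.py
```

```text
(39.67, array([-0.04, -0.89]), array([-4.58, -3.86]), np.float64(-3.58), np.float64(-0.02))
-0.012 (39.92, array([ 0.  , -1.49]), array([-5.32, -0.35]), np.float64(-4.6), np.float64(-0.27))
tray
40.6
top -95 21 [1.8 4.3 6.9]
top -65 34 [-0.7  6.1 15.9]
top -35 56 [ 2.3 10.3 17.3]
top -5 21 [ 5.7 12.3 17.8]
scene -95 24 [ 3.5  8.  13.7]
scene -65 43 [ 2.4 10.6 20.6]
scene -35 40 [ 3.9  8.9 17.3]
scene -5 42 [ 3.6  8.8 16. ]
scene 25 43 [ 3.7  8.9 16.6]
scene 55 42 [-0.1  7.8 15.8]
41.225
```

View pics/scene6.png

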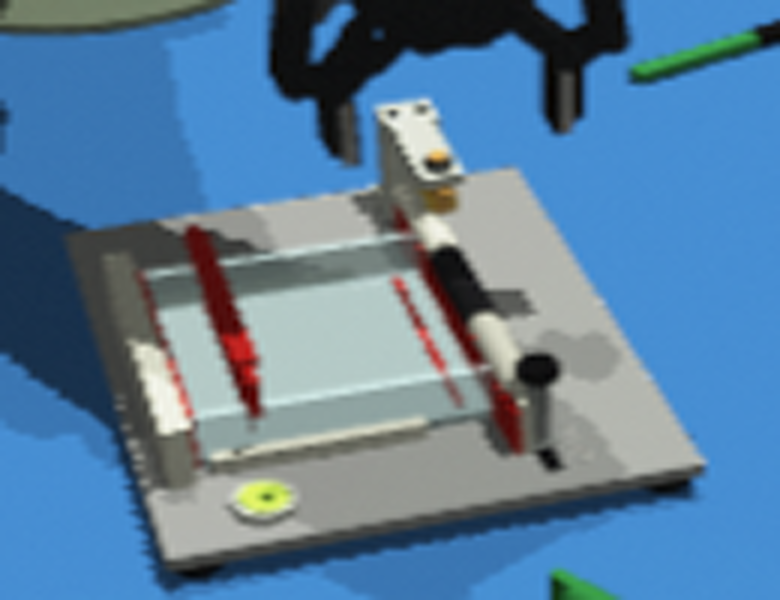

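```bash
python3 - <<'E'
from workcell import *; from h import *
z=29; R=rot(TH); p=push(22,15,0)
movep([*p,110],ptool(0)); clamp(); movel([*p,z],max_speed=150); wait(.15); f0=read_state()["ft_force"]
movel([*push(22,5,0),z],max_speed=30,guard=6)
g=movel([*push(26,-5,0),z],max_speed=7,guard=4); s=read_state(); f=s["ft_force"]-f0
print(g,s["time"],(R.T@f[:2]).round(1),f[2].round(1),(R.T@(s["eef_pos"][:2]-O)).round(2))
# where the flank stopped, then away
movel([*push(26,15,0),z],max_speed=60); movel([*push(26,30,0),130],max_speed=200); print(read_state()["time"])
for n in("top","scene"):
    c=camera(n); P=cloud(c); L=(P[...,:2]-O)@R; zz=P[...,2]; im=c["image"].astype(int)
    m=(zz>51)&(zz<61)&(L[...,1]>0)&(L[...,1]<20)&(L[...,0]>-120)&(L[...,0]<70)
    for a in range(-115,65,30):
        q=L[m&(L[...,0]>=a)&(L[...,0]<a+30)]
        if len(q)>10: print(n,a+15,len(q),q[:,1].mean().round(1))
cv2.imwrite("pics/scene7.png",cv2.resize(c["image"][160:280,240:370],None,fx=6,fy=5,interpolation=cv2.INTER_CUBIC))
E
```

```text
True 45.3917 [0.4 1.6] -0.3 [18.81 28.8 ]
46.45
top -100 18 4.5
top -70 30 7.2
top -40 50 9.4
top -10 54 9.7
top 20 50 10.0
top 50 19 11.4
scene -100 20 8.6
scene -70 37 9.1
scene -40 40 9.3
scene -10 40 9.3
scene 20 43 9.2
scene 50 46 8.4
```

View pics/scene7.png

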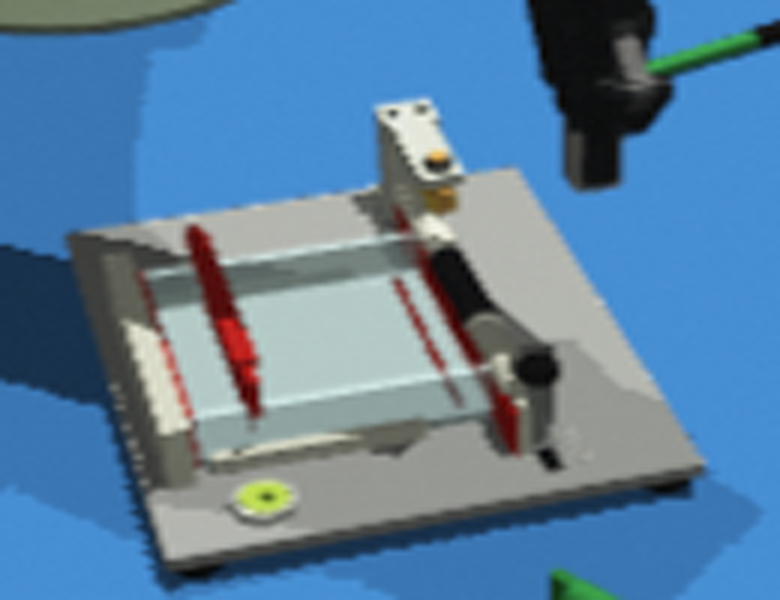

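```bash
python3 - <<'E'
from workcell import *; from h import *
z=29; R=rot(TH)
movel([*push(20,15,0),z],max_speed=150); movel([*push(20,4,0),z],max_speed=40); f0=read_state()["ft_force"]
g=movel([*push(23,-4,0),z],max_speed=8,guard=7); s=read_state(); f=s["ft_force"]-f0
print(g,s["time"],(R.T@f[:2]).round(1),(R.T@(s["eef_pos"][:2]-O)).round(2))
movel([*push(23,12,0),z],max_speed=80); movel([*push(23,30,0),130],max_speed=200); print(read_state()["time"])
E
```

```text
True 48.4833 [0.6 0.8] [16.4  28.71]
49.45
```

```bash
python3 -c "
from workcell import *
print(finish_job(), read_state()['time'])"
```

```text
the job is handed in; nothing more can be done
the job is handed in; nothing more can be done
```

The dam is latched under the roller, with its gasket across the tray's mouth and its notch on the post, and I handed the job in at about 49.5 s of the 59 s limit. My first swing, pushing the loose dam, drew the notch a few mm off the post, so I regripped it, found the post again and swung it home held; readings on the post were about 4–6 N and the tray contact was light.

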